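# Shut off the tagged line in the glass studio's valve box

## Task

One of the three levers in the gas valve box on the glassblower's bench carries a round brass tag. With the fingertips, slide the box's checker-plate cover fully back to its stop, never lifting it, then push the tagged lever round until it is fully shut, crosswise to its pipe. Leave the box uncovered and the other two levers open, and do not disturb the tools and glass around the box.

Things in the scene. Friction and masses are not known exactly. Their poses are not given: they have to be found in the camera images.
- valve_box: Grey steel valve box fixed on the bench, 370 mm wide (its y), 325 mm deep (its x). Origin on the bench under the middle of its front bay; x to the back of the box, y to its left, z up. The open bay (inside x -81 to +75, y +/-167 mm) holds the valves. A closed compartment, 84 mm high, lies behind. Side rails 100 mm high. A gauge juts 67 mm from the left side at x +185 mm.
- cover: Aluminium checker-plate cover, 166 (x) x 354 (y) x 4 mm, 0.65 kg, lying loose on ledges at 88 mm height between the side rails, 3 mm play each side; it hides the valves. Origin: centre of its underside, axes as the box's. At x 0 of the box it is closed (starts 0 to 20 mm ajar); slid along +x of the box it meets the back wall (100 mm high) at x +152 mm.
- cover_lip (a point): Middle of the cover's bent-up front edge: an upright flange 4 mm thick over the full 354 mm width, its top 18 mm above the plate, 110 mm above the bench. The point is at mid-thickness, 101 mm above the bench, 81 mm in front of the cover's origin. Pushing it back takes 3 to 15 N.
- valve_a: The tagged valve: brass ball valve on a copper pipe running along the box's x, fixed in the box with its lever on top. Origin on the bench under its stem axis; axes as the box's.
- tagged_lever (a joint): Angle of the lever with the round tag, rad. 0 = open: along its pipe, pointing to the box's front (-x). Grows clockwise seen from above. 1.571 = fully shut at a hard stop: crosswise, pointing to the box's left (+y). Stiff, about 0.2 N m (5 N at the grip); stays where it is left. Starts at 0 to 0.08.
- tagged_lever_grip (a point): Middle of the black grip of the tagged lever, which is 34 mm long along the lever, 14 mm wide, 12 mm high, 57 to 69 mm above the bench. The point lies 41 mm from the stem axis and moves with the lever, whose end is 58 mm from the axis.
- tagged_lever_stem (a point): On the vertical stem axis of the tagged valve, 63 mm above the bench, at x +15 mm and y -88, 0 or +88 mm of the box (any of three places). A flat round brass tag 34 mm across sits here under the stem nut (top 69 mm) and marks this lever; the others have none. Pipes and valve bodies under the levers are below 51 mm.
- plain_lever_1 (a joint): Angle of an untagged lever, same kind, zero and direction as the tagged one; starts open at 0 to 0.08 and must be left open.
- plain_lever_1_grip (a point): Middle of the grip of that untagged lever, same sizes as the tagged one.
- plain_lever_1_stem (a point): On the stem axis of that untagged lever, 63 mm above the bench, no tag.
- plain_lever_2 (a joint): Angle of an untagged lever, same kind, zero and direction as the tagged one; starts open at 0 to 0.08 and must be left open.
- plain_lever_2_grip (a point): Middle of the grip of that untagged lever, same sizes as the tagged one.
- plain_lever_2_stem (a point): On the stem axis of that untagged lever, 63 mm above the bench, no tag.
- block: Bystander: wooden forming block: cup 80 mm across, 45 mm high, origin under the cup's centre, 150 mm handle sloping down to the bench.
- mould: Bystander: black square mould, 90 x 90 x 55 mm high, origin under its centre.
- frit_jar: Bystander: closed glass jar, 68 mm across, 85 mm high, origin under its centre.
- tumbler: Bystander: green glass tumbler in front of the box, 72 mm across, 85 mm high, origin under its centre.
- paperweight: Bystander: amber glass paperweight in front of the box, 72 mm across, 58 mm high, origin under its centre.
- jacks: Bystander: steel jacks (large spring tweezers), 290 x 52 x 12 mm, lying flat, origin at mid-length.
- paddle: Bystander: flat wooden paddle, 260 x 75 x 12 mm, lying flat, origin at mid-length.

How it is judged:
On the way, in this order (a step that is already met when the one before it is completed fails the run):
1. the cover is slid fully back (within 20 mm of the back wall) (x of cover in the frame of valve_box above 0.132 m), for 0.2 s.
2. the tagged lever is pushed fully shut (value of joint tagged_lever above 1.45 rad), for 0.2 s.
At the end, for the whole second after the job is handed in: The cover lies flat on its ledges, slid back to within 20 mm of the back wall and at rest; the tagged lever is at 1.45 rad or more (within 7 degrees of fully shut); both other levers are below 0.2 rad; every bystander is within 20 mm of where it was (x of cover in the frame of valve_box above 0.132 m and value of joint tagged_lever above 1.45 rad and value of joint each of plain_lever_1, plain_lever_2 below 0.2 rad and z of cover in the frame of valve_box between 0.083 and 0.093 m and angle between cover's own z axis and vertical below 0.05 rad and linear speed of cover below 0.02 m/s and not (distance of any of block, mould, frit_jar, tumbler, paperweight, jacks, paddle from where it was at the start of the episode above 0.02 m)); the robot touches nothing.
It fails at once if the cover or the tagged valve is pushed with the arm or the gripper's body instead of the fingers (contact force between the arm and cover above 10 N or contact force between the arm and valve_a above 10 N).
It fails at once if the cover is lifted off its ledges or tipped (z of cover in the frame of valve_box above 0.1 m or angle between cover's own z axis and vertical above 0.12 rad).
It fails at once if an untagged lever is turned (value of joint any of plain_lever_1, plain_lever_2 above 0.25 rad).
It fails at once if a tool or glass piece is moved, lifted or knocked over (distance of any of block, mould, frit_jar, tumbler, paperweight, jacks, paddle from where it was at the start of the episode above 0.025 m or angle between any of block, mould, frit_jar, tumbler, paperweight, jacks, paddle's own z axis and vertical above 0.35 rad).
It also fails if it takes over 48 s, if anything falls off the work surface, if the arm or the gripper's body presses on something with over 40 N, if the wrist force passes 120 N, or if a joint passes its speed limit or range.

## Robot

A 6-joint arm with a two-finger parallel gripper is mounted at the origin on the work surface. World frame = base frame: x ahead of the robot, y to its left, z up, the work surface at z = 0. Lengths are in m, angles in rad, forces in N, time in s.
With the tool pointing down it reaches from about 0.35 to 0.775 m from the base axis. Payload 7.3 kg.
Tool frame: the origin (TCP) lies at the very end of the fingers, on their centre line; the grasp point (between the pads) lies 19 mm behind it (robot.hold_point_z is the distance from the TCP to the grasp point, in m); z points along the fingers, y is the direction in which the jaws open and shut (so a half turn about z gives the same grasp; the last joint's range is limited). The gripper opens to 92 mm and grips with 3 to 60 N. Pads are 19 mm wide; open, the fingers measure 130 mm over their backs; the gripper's body (75 mm by 190 mm) begins 47 mm behind the grasp point.
Start: joints at [-1.383, 0.342, 1.524, -0, 1.275, -0.146], TCP at [0.172, -0.496, 0.227] pointing down, gripper open.
Joint ranges: [-2.53, 2.53], [-0.77, 2.02], [0.04, 2.7], [-1, 4.14], [0.28, 2.66], [-3.11, 3.11]. Speed limits (rad/s): [2.57, 2.57, 3.14, 3.14, 3.14, 3.14].

## Interface

Orientations are given as [roll, pitch, yaw] about the fixed x, y, z axes, in that order (R = Rz(yaw) Ry(pitch) Rx(roll)).
In Python, from cell import monitor, viewer, robot gives the robot as it stands.
- The arm moves only by the tool move_arm, never from a script. Its argument "deltas" is a list of rows, each an object of numbers: "x", "y", "z": the shift along the tool's x, y, z in m; "wx", "wy", "wz": the turn, a rotation vector about the tool's x, y, z in degrees; "hand": the opening, from 0 (shut) to 1 (fully open). In form: [{"x": .., "y": .., "z": .., "wx": .., "wy": .., "wz": .., "hand": ..}, ...]. A call has 1 to 8 rows; each row is the pose to reach, as a shift and turn from the pose commanded when the call began, along the tool's axes at that moment; what a row does not reach only later rows make up. A row lasts 1/8 s, in which the tool goes at most 62.5 mm and 10.7 degrees, less where a joint would pass 70% of its speed; a pose out of reach is approached as far as the arm can. A call with a gripper value outside its range is refused whole. The fingers move at their own pace and stop on an object; "grip_force" is the grip in N (left out, the last holds). Time passes only in rows, so rows that repeat a pose let the fingers close. It gives the time, the measured TCP pose, the force and the opening at its end, in the units of the state.
- monitor.observe(): the state, without advancing time (a new reading comes with each control period).
- viewer.read_camera(name): name is "scene" or "top"; returns the picture (384x512x3 uint8, red, green, blue); there is no depth.
- viewer.camera_params(name): a dict with "camera_matrix" (3x3 intrinsics, pixels), "k1" (the pictures are not rectified: a ray, as slopes to the right and down, at radius r is drawn at 1 + k1 r^2 times it, then the intrinsics apply), "R" (3x3) and "t" (3): a world point X has camera coordinates R X + t. Camera axes: x right, y down, z forward; pixel columns grow to the right and rows downward; lengths in m; the calibration is good to about 2 mm. A picture is of the moment at which its call begins. camera_params takes no time and is no camera call.
- robot.hand_in(): hands the job in, once; it reports no verdict.
The state is a dict: "time": time; "qpos": joint angles; "qvel": joint speeds; "joint_efforts": joint torques, N m; "tool_pos": TCP position; "tool_rot": TCP orientation; "contact_force": force on the tool from outside, world axes, zero at the start; "torque": the same for the moment, N m; "opening": finger opening in m.
Only numpy, scipy, OpenCV 4.12 (cv2) and the standard library are available. Lean on these libraries where they do the work, as an engineer would, in place of code of your own. Each camera call takes 0.05 s, during which the arm holds its last target. There are 200 camera calls.

## Working session

There is one attempt and no reset: what is moved stays moved. The work goes in short steps, Python scripts to look and compute and a tool call to move; the robot and the scene stay as the last step left them, time stands still between calls to the robot, and variables do not carry over. Pictures are saved under pics/ and viewed, about 8 in all and at most 12, crops included, and the job is handed in when it is done.

Besides the shell and the picture viewer there is one more tool, called after ">>>" as name([rows], argument=value, ...), one row to a line, values as JSON. move_arm: Moves the arm, as the interface text tells. Its arguments: {"type":"object","properties":{"deltas":{"type":"array","items":{"type":"object","properties":{"x":{"type":"number"},"y":{"type":"number"},"z":{"type":"number"},"wx":{"type":"number"},"wy":{"type":"number"},"wz":{"type":"number"},"hand":{"type":"number"}}}},"grip_force":{"type":"number"}},"required":["deltas"]}

```bash
mkdir -p pics; ls; cat > h.py <<'E'
import numpy as np, cv2
from cell import monitor, viewer, robot
def shot(cam,fn):
    im=viewer.read_camera(cam); cv2.imwrite('pics/'+fn,im[:,:,::-1]); return im
def ray(cam,uv):
    p=viewer.camera_params(cam);K=np.array(p['camera_matrix']);R=np.array(p['R']);t=np.array(p['t'])
    d=np.linalg.solve(K,[uv[0],uv[1],1.])[:2]; s=d.copy()
    for _ in range(30): s=d/(1+p['k1']*(s@s))
    return -R.T@t, R.T@np.array([s[0],s[1],1.])
def onz(cam,uv,z):
    c,d=ray(cam,uv); return c+d*(z-c[2])/d[2]
def proj(cam,X):
    p=viewer.camera_params(cam);K=np.array(p['camera_matrix']);c=np.array(p['R'])@X+np.array(p['t'])
    s=c[:2]/c[2]; s=s*(1+p['k1']*(s@s)); return (K@[s[0],s[1],1])[:2]
E
python3 - <<'E'
from h import *
a=shot('top','top0.png');b=shot('scene','scene0.png')
cv2.imwrite('pics/top0b.png',cv2.resize(a[:,:,::-1],(800,600)));cv2.imwrite('pics/scene0b.png',cv2.resize(b[:,:,::-1],(800,600)))
for c in('top','scene'):print(c,ray(c,(256,192)))
print(monitor.observe())
E
```

```text
pics
top (array([0.23243071, 0.01155754, 1.84226583]), array([ 0.14617184, -0.0048925 , -0.98926995]))
scene (array([ 1.63549283, -0.24149136,  0.90748131]), array([-0.78799347,  0.16498132, -0.59323299]))
{'time': 0.1, 'qpos': array([-1.38299348e+00,  3.42623915e-01,  1.52489213e+00, -7.40467792e-05,
        1.27541000e+00, -1.45963651e-01]), 'qvel': array([-0.00059111, -0.00250929, -0.00176879, -0.00090167,  0.00042291,
       -0.00018778]), 'joint_efforts': array([ 1.94572960e-03, -4.32005703e+01, -2.44694549e+01,  7.19447667e-02,
        5.26295300e-02, -3.39239284e-05]), 'tool_pos': array([ 0.17194242, -0.49566815,  0.22613983]), 'tool_rot': array([-3.14026314e+00, -1.23878143e-04,  3.33788019e-01]), 'contact_force': array([ 0.11468911, -0.80149325, -0.17918012]), 'torque': array([0.02717059, 0.01798758, 0.04790304]), 'opening': 0.09219337386168745}
```

View pics/top0b.png

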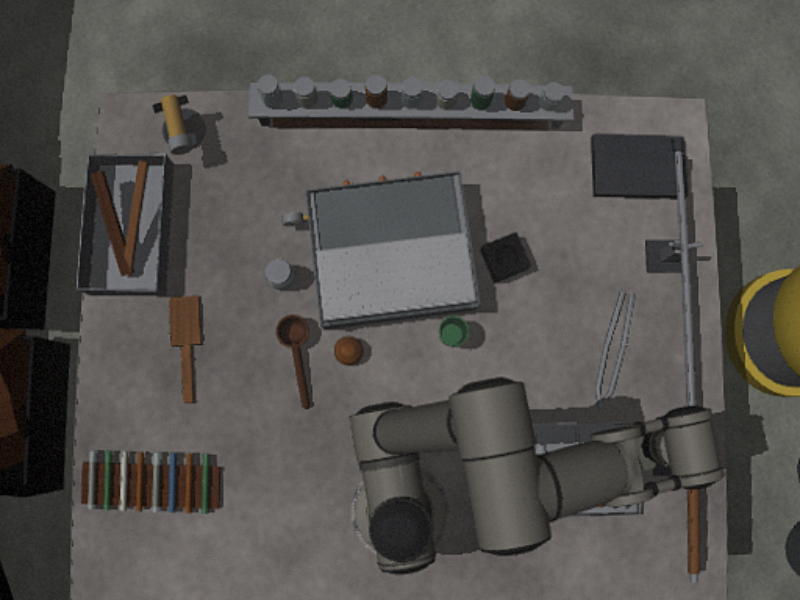

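View pics/scene0b.png

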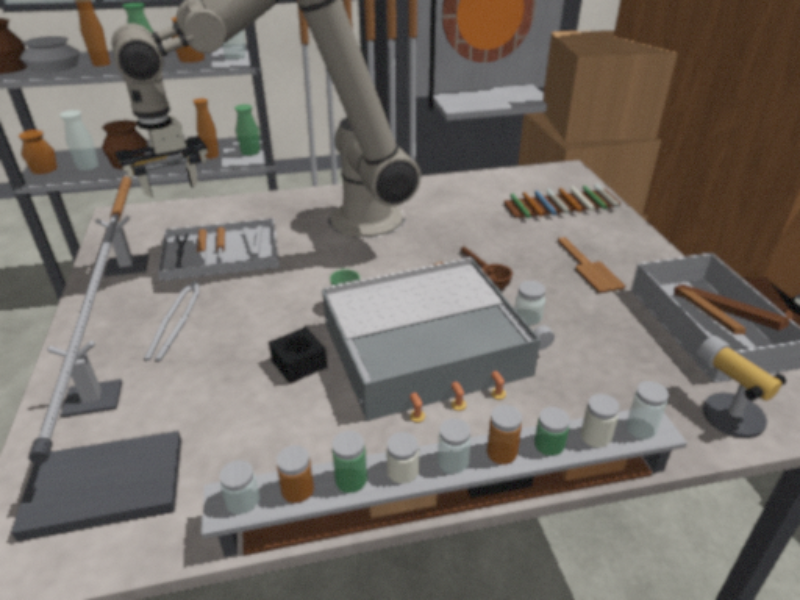

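Box about (310-478, 175-325) in the 800-px top view; tumbler (453,332) and paperweight (348,350) in front of it. I'll zoom in for the corners.

```bash
python3 - <<'E'
from h import *
a=cv2.imread('pics/top0.png')[100:240,170:345]
cv2.imwrite('pics/top0c.png',cv2.resize(cv2.convertScaleAbs(a,alpha=1.5),None,fx=4.2,fy=4.2,interpolation=cv2.INTER_CUBIC))
E
```

```text
(no output)
```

View pics/top0c.png

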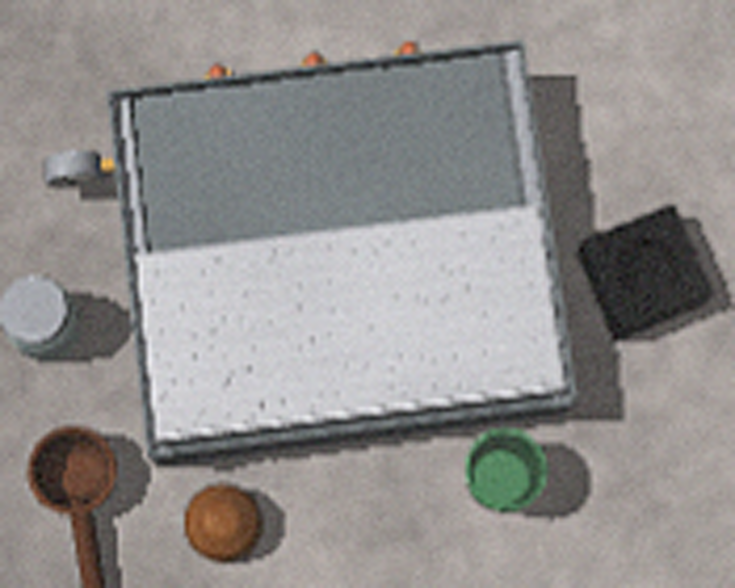

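```bash
cat >> h.py <<'E'
def crop0(u,v): return (170+(u+.5)/4.2-.5,100+(v+.5)/4.2-.5)
E
python3 - <<'E'
from h import *
P={}
for n,uv,z in [('BL',(110,93),.1),('BR',(521,44),.1),('FR',(574,395),.1),('FL',(153,450),.1),('lipL',(161,438),.11),('lipR',(567,388),.11),('covBL',(139,251),.092),('covBR',(533,206),.092),('tumbler',(507,468),.085),('weight',(223,522),.03),('mould',(640,275),.055)]:
    P[n]=onz('top',crop0(*uv),z); print(n,P[n].round(4))
d=lambda a,b:np.linalg.norm(P[a]-P[b])
print(d('BL','BR'),d('FL','FR'),d('BL','FL'),d('BR','FR'),d('lipL','lipR'))
ctr=(P['BL']+P['BR']+P['FR']+P['FL'])/4
y=(P['BL']-P['BR']+P['FL']-P['FR'])[:2]; yaw1=np.arctan2(-y[0],y[1])
x=(P['BL']-P['FL']+P['BR']-P['FR'])[:2]; yaw2=np.arctan2(x[1],x[0]); l=(P['lipL']-P['lipR'])[:2]
print(ctr,yaw1,yaw2,np.arctan2(-l[0],l[1]))
E
```

```text
BL [0.7497 0.2268 0.1   ]
BR [ 0.7977 -0.1343  0.1   ]
FR [ 0.4853 -0.1779  0.1   ]
FL [0.435  0.1812 0.1   ]
lipL [0.4441 0.1737 0.11  ]
lipR [ 0.4898 -0.1709  0.11  ]
covBL [0.6097 0.1983 0.092 ]
covBR [ 0.6528 -0.1444  0.092 ]
tumbler [ 0.4237 -0.1214  0.085 ]
weight [0.3798 0.1249 0.03  ]
mould [ 0.6    -0.2427  0.055 ]
0.3643226576788871 0.36265828864792177 0.3180071315493365 0.3154782386773492 0.3475990445657828
[0.61692981 0.02395011 0.1       ] 0.13575999768438993 0.14140805197879527 0.13191940504601948
```

Measured: box yaw about 0.137, origin about (0.539, 0.013), cover about 9 mm ajar, in agreement with the sizes given. Moving in front of the lip, above the glassware.

>>> move_arm([
  {"x": 0.05, "y": -0.048, "z": 0},
  {"x": 0.1, "y": -0.096, "z": 0},
  {"x": 0.15, "y": -0.143, "wz": 3},
  {"x": 0.19, "y": -0.19, "wz": 5},
  {"x": 0.235, "y": -0.23, "wz": 7},
  {"x": 0.28, "y": -0.27, "wz": 9},
  {"x": 0.32, "y": -0.31, "wz": 11.3},
  {"x": 0.36, "y": -0.345, "wz": 11.3},
])

```text
schema error: expected keys x, y, z, wx, wy, wz, hand
```

```bash
cat >> h.py <<'E'
O=np.array([.539,.013]);YAW=.137
def w(bx,by):
    c,s=np.cos(YAW),np.sin(YAW); return O+[c*bx-s*by,s*bx+c*by]
def delta(bx,by,z,yaw=YAW):
    st=monitor.observe();p=st['tool_pos'];ya=st['tool_rot'][2];d=np.r_[w(bx,by),z]-p
    c,s=np.cos(ya),np.sin(ya)
    print('d',np.round([c*d[0]+s*d[1],s*d[0]-c*d[1],-d[2]],4),'wz',round(np.degrees(ya-yaw),1))
E
python3 -c "
from h import *
print(monitor.observe());delta(-.11,0,.2);delta(-.11,0,.099)"
```

```text
{'time': 0.1, 'qpos': array([-1.38299348e+00,  3.42623915e-01,  1.52489213e+00, -7.40467792e-05,
        1.27541000e+00, -1.45963651e-01]), 'qvel': array([-0.00059111, -0.00250929, -0.00176879, -0.00090167,  0.00042291,
       -0.00018778]), 'joint_efforts': array([ 1.94572960e-03, -4.32005703e+01, -2.44694549e+01,  7.19447667e-02,
        5.26295300e-02, -3.39239284e-05]), 'tool_pos': array([ 0.17194242, -0.49566815,  0.22613983]), 'tool_rot': array([-3.14026314e+00, -1.23878143e-04,  3.33788019e-01]), 'contact_force': array([ 0.11468911, -0.80149325, -0.17918012]), 'torque': array([0.02717059, 0.01798758, 0.04790304]), 'opening': 0.09219337386168745}
d [ 0.4056 -0.3818  0.0261] wz 11.3
d [ 0.4056 -0.3818  0.1271] wz 11.3
```

>>> move_arm([
  {"x": 0.05, "y": -0.047, "z": 0, "wx": 0, "wy": 0, "wz": 2, "hand": 1},
  {"x": 0.1, "y": -0.094, "z": 0, "wx": 0, "wy": 0, "wz": 4, "hand": 1},
  {"x": 0.15, "y": -0.141, "z": 0, "wx": 0, "wy": 0, "wz": 6, "hand": 1},
  {"x": 0.2, "y": -0.188, "z": 0, "wx": 0, "wy": 0, "wz": 8, "hand": 1},
  {"x": 0.25, "y": -0.235, "z": 0, "wx": 0, "wy": 0, "wz": 10, "hand": 1},
  {"x": 0.3, "y": -0.282, "z": 0, "wx": 0, "wy": 0, "wz": 11.3, "hand": 1},
  {"x": 0.35, "y": -0.33, "z": 0, "wx": 0, "wy": 0, "wz": 11.3, "hand": 1},
  {"x": 0.4, "y": -0.377, "z": 0, "wx": 0, "wy": 0, "wz": 11.3, "hand": 1},
])

```text
time: 1.1
tool_pos: [0.404, -0.0509, 0.2268]
tool_rot: [3.141, -0.0, 0.137]
contact_force: [1.1, -0.9, -0.2]
opening: 0.0923
```

```bash
python3 -c "
from h import *
print(monitor.observe()['tool_pos']);delta(-.11,0,.099)"
```

```text
[ 0.40404993 -0.05087546  0.22675273]
d [ 0.0324 -0.0449  0.1278] wz -0.0
```

>>> move_arm([
  {"x": 0, "y": 0, "z": 0, "wx": 0, "wy": 0, "wz": 0, "hand": 1},
  {"x": 0, "y": 0, "z": 0, "wx": 0, "wy": 0, "wz": 0, "hand": 1},
])

```text
time: 1.35
tool_pos: [0.4032, -0.0528, 0.2264]
tool_rot: [3.141, 0.001, 0.138]
contact_force: [0.6, 0.1, 0.3]
opening: 0.092
```

```bash
python3 -c "
from h import *
print(monitor.observe()['tool_pos']);delta(-.11,0,.1)"
```

```text
[ 0.40319362 -0.05281894  0.2264037 ]
d [ 0.0336 -0.0466  0.1264] wz 0.1
```

>>> move_arm([
  {"x": 0.016, "y": -0.023, "z": 0.02, "wx": 0, "wy": 0, "wz": 0, "hand": 1},
  {"x": 0.0335, "y": -0.0465, "z": 0.045, "wx": 0, "wy": 0, "wz": 0, "hand": 1},
  {"x": 0.0335, "y": -0.0465, "z": 0.085, "wx": 0, "wy": 0, "wz": 0, "hand": 1},
  {"x": 0.0335, "y": -0.0465, "z": 0.115, "wx": 0, "wy": 0, "wz": 0, "hand": 1},
  {"x": 0.0335, "y": -0.0465, "z": 0.1265, "wx": 0, "wy": 0, "wz": 0, "hand": 1},
  {"x": 0.0335, "y": -0.0465, "z": 0.1265, "wx": 0, "wy": 0, "wz": 0, "hand": 1},
])

```text
time: 2.1
tool_pos: [0.4302, -0.0034, 0.1001]
tool_rot: [-3.142, 0.001, 0.134]
contact_force: [0.0, 0.2, 0.0]
opening: 0.0919
```

```bash
python3 -c "
from h import *
print(monitor.observe()['tool_pos']);delta(-.11,0,.1);delta(.05,0,.1)
b=shot('scene','scene1.png')[130:270,180:355]
cv2.imwrite('pics/scene1c.png',cv2.resize(b[:,:,::-1],None,fx=4.2,fy=4.2,interpolation=cv2.INTER_CUBIC))"
```

```text
[ 0.4301693  -0.00335762  0.10012085]
d [ 0.     -0.0013  0.0001] wz -0.2
d [ 1.6e-01 -1.8e-03  1.0e-04] wz -0.2
```

View pics/scene1c.png

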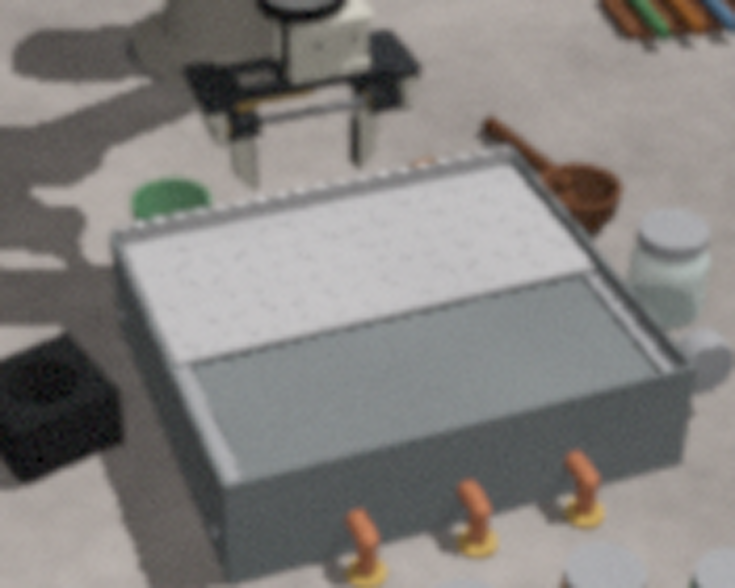

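The open fingers stand in front of the lip with nothing near them. Pushing.

>>> move_arm([
  {"x": 0.015, "y": 0, "z": 0, "wx": 0, "wy": 0, "wz": 0, "hand": 1},
  {"x": 0.025, "y": 0, "z": 0, "wx": 0, "wy": 0, "wz": 0, "hand": 1},
  {"x": 0.035, "y": 0, "z": 0, "wx": 0, "wy": 0, "wz": 0, "hand": 1},
  {"x": 0.05, "y": 0, "z": 0, "wx": 0, "wy": 0, "wz": 0, "hand": 1},
  {"x": 0.065, "y": 0, "z": 0, "wx": 0, "wy": 0, "wz": 0, "hand": 1},
  {"x": 0.08, "y": 0, "z": 0, "wx": 0, "wy": 0, "wz": 0, "hand": 1},
])

```text
time: 2.9
tool_pos: [0.5082, 0.0086, 0.1007]
tool_rot: [-3.141, 0.004, 0.137]
contact_force: [-7.7, -1.0, 5.1]
opening: 0.0917
```

>>> move_arm([
  {"x": 0.015, "y": 0, "z": 0, "wx": 0, "wy": 0, "wz": 0, "hand": 1},
  {"x": 0.03, "y": 0, "z": 0, "wx": 0, "wy": 0, "wz": 0, "hand": 1},
  {"x": 0.045, "y": 0, "z": 0, "wx": 0, "wy": 0, "wz": 0, "hand": 1},
  {"x": 0.06, "y": 0, "z": 0, "wx": 0, "wy": 0, "wz": 0, "hand": 1},
  {"x": 0.07, "y": 0, "z": 0, "wx": 0, "wy": 0, "wz": 0, "hand": 1},
  {"x": 0.075, "y": 0, "z": 0, "wx": 0, "wy": 0, "wz": 0, "hand": 1},
])

```text
time: 3.65
tool_pos: [0.5828, 0.0188, 0.1007]
tool_rot: [-3.141, 0.003, 0.137]
contact_force: [-7.7, -0.9, 5.8]
opening: 0.0922
```

```bash
python3 -c "
from h import *
s=monitor.observe();print(s['tool_pos'],s['contact_force']);delta(.0595,0,.1)"
```

```text
[0.58281874 0.01875215 0.10071111] [-7.73060342 -0.92732366  5.84203724]
d [ 0.0153 -0.0003  0.0007] wz -0.0
```

>>> move_arm([
  {"x": 0.004, "y": 0, "z": 0, "wx": 0, "wy": 0, "wz": 0, "hand": 1},
  {"x": 0.008, "y": 0, "z": 0, "wx": 0, "wy": 0, "wz": 0, "hand": 1},
  {"x": 0.011, "y": 0, "z": 0, "wx": 0, "wy": 0, "wz": 0, "hand": 1},
  {"x": 0.011, "y": 0, "z": 0, "wx": 0, "wy": 0, "wz": 0, "hand": 1},
])

```text
time: 4.15
tool_pos: [0.5939, 0.0202, 0.1007]
tool_rot: [-3.142, 0.002, 0.137]
contact_force: [-5.4, -1.5, 2.5]
opening: 0.0919
```

>>> move_arm([
  {"x": 0.003, "y": 0, "z": 0, "wx": 0, "wy": 0, "wz": 0, "hand": 1},
  {"x": 0.005, "y": 0, "z": 0, "wx": 0, "wy": 0, "wz": 0, "hand": 1},
])

```text
time: 4.4
tool_pos: [0.5967, 0.0208, 0.1007]
tool_rot: [-3.141, 0.007, 0.137]
contact_force: [-16.3, -2.8, 10.4]
opening: 0.0919
```

Force rose at tool x = 0.597, within 1.5 mm of the expected stop. Backing off to look into the bay.

>>> move_arm([
  {"x": -0.02, "y": 0, "z": 0, "wx": 0, "wy": 0, "wz": 0, "hand": 1},
  {"x": -0.05, "y": 0, "z": -0.01, "wx": 0, "wy": 0, "wz": 0, "hand": 1},
  {"x": -0.08, "y": 0, "z": -0.05, "wx": 0, "wy": 0, "wz": 0, "hand": 0.5},
  {"x": -0.12, "y": 0, "z": -0.09, "wx": 0, "wy": 0, "wz": 0, "hand": 0.2},
  {"x": -0.17, "y": 0, "z": -0.1, "wx": 0, "wy": 0, "wz": 0, "hand": 0},
  {"x": -0.2, "y": 0, "z": -0.1, "wx": 0, "wy": 0, "wz": 0, "hand": 0},
  {"x": -0.22, "y": 0, "z": -0.1, "wx": 0, "wy": 0, "wz": 0, "hand": 0},
])

```text
time: 5.28
tool_pos: [0.381, -0.0091, 0.2013]
tool_rot: [3.141, -0.002, 0.136]
contact_force: [-0.4, -0.2, -0.2]
opening: 0.0464
```

```bash
python3 - <<'E'
from h import *
print(monitor.observe()['tool_pos'],monitor.observe()['opening'])
a=shot('top','top1.png')[100:240,170:345]
cv2.imwrite('pics/top1c.png',cv2.resize(cv2.convertScaleAbs(a[:,:,::-1],alpha=1.6),None,fx=4.2,fy=4.2,interpolation=cv2.INTER_CUBIC))
E
```

```text
[ 0.38100135 -0.00910295  0.20126657] 0.04641485552820044
```

View pics/top1c.png

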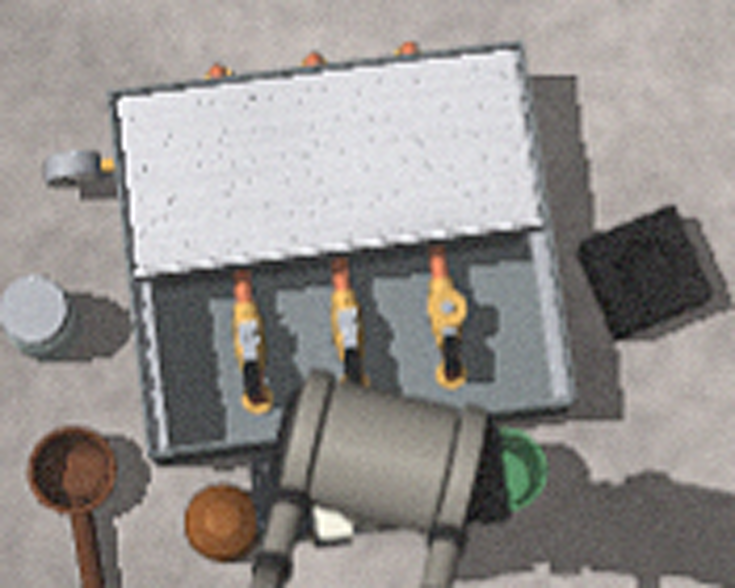

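The cover is fully back. The right-hand valve shows the round brass tag at crop pixel (447,307), its black grip around (452,355); the other two have none.

```bash
python3 - <<'E'
from h import *
c,s=np.cos(YAW),np.sin(YAW)
for n,uv in [('stem',(447,307)),('grip',(452,355)),('mid',(347,330)),('left',(249,343))]:
    p=onz('top',crop0(*uv),.069);q=p[:2]-O; print(n,p.round(4),'box',(c*q[0]+s*q[1]).round(4),(-s*q[0]+c*q[1]).round(4))
print('exp stem',w(.015,-.088))
delta(-.026,-.1205,.16,YAW+np.pi/2);delta(-.026,-.1205,.16,YAW-np.pi/2);print(monitor.observe()['qpos'])
E
```

```text
stem [ 0.5668 -0.0704  0.069 ] box 0.0161 -0.0864
grip [ 0.5242 -0.0748  0.069 ] box -0.0267 -0.085
mid [0.5455 0.017  0.069 ] box 0.007 0.003
left [0.5333 0.1024 0.069 ] box 0.0066 0.0894
exp stem [ 0.56587777 -0.07212688]
d [0.1355 0.1205 0.041 ] wz -90.0
d [0.1355 0.1205 0.041 ] wz 90.0
[-2.26139894e-01  9.92491403e-02  1.92338356e+00 -4.71857998e-04
  1.11883024e+00  1.20828354e+00]
```

Stem measured at box (16, -86) mm against the expected (15, -88). Moving with shut fingers above the right side of that lever, turned 90°.

>>> move_arm([
  {"x": 0.02, "y": 0.018, "z": 0, "wx": 0, "wy": 0, "wz": -10, "hand": 0},
  {"x": 0.04, "y": 0.036, "z": 0, "wx": 0, "wy": 0, "wz": -20, "hand": 0},
  {"x": 0.06, "y": 0.054, "z": 0, "wx": 0, "wy": 0, "wz": -30, "hand": 0},
  {"x": 0.08, "y": 0.072, "z": 0.01, "wx": 0, "wy": 0, "wz": -40, "hand": 0},
  {"x": 0.1, "y": 0.09, "z": 0.02, "wx": 0, "wy": 0, "wz": -50, "hand": 0},
  {"x": 0.12, "y": 0.108, "z": 0.03, "wx": 0, "wy": 0, "wz": -60, "hand": 0},
  {"x": 0.135, "y": 0.1185, "z": 0.04, "wx": 0, "wy": 0, "wz": -70, "hand": 0},
  {"x": 0.135, "y": 0.1185, "z": 0.04, "wx": 0, "wy": 0, "wz": -80, "hand": 0},
])

```text
time: 6.32
tool_pos: [0.533, -0.1087, 0.1596]
tool_rot: [3.141, 0.0, 1.538]
contact_force: [0.4, -0.1, 0.2]
opening: 0.0005
```

>>> move_arm([
  {"x": 0, "y": 0, "z": 0, "wx": 0, "wy": 0, "wz": -10, "hand": 0},
  {"x": 0, "y": 0, "z": 0, "wx": 0, "wy": 0, "wz": -10, "hand": 0},
])

```text
time: 6.58
tool_pos: [0.5324, -0.1081, 0.1605]
tool_rot: [3.141, 0.001, 1.706]
contact_force: [-0.3, -0.1, -0.5]
opening: 0.0006
```

```bash
python3 - <<'E'
from h import *
s=monitor.observe();print(s['tool_pos'],s['tool_rot'],s['opening'])
delta(-.0265,-.1185,.056,YAW+np.pi/2)
E
```

```text
[ 0.53237483 -0.10806535  0.16050423] [3.14065929e+00 5.21903354e-04 1.70576261e+00] 0.0005621942603251816
d [ 0.0005 -0.0034  0.1045] wz -0.1
```

>>> move_arm([
  {"x": 0, "y": -0.003, "z": 0.03, "wx": 0, "wy": 0, "wz": 0, "hand": 0},
  {"x": 0, "y": -0.003, "z": 0.055, "wx": 0, "wy": 0, "wz": 0, "hand": 0},
  {"x": 0, "y": -0.003, "z": 0.08, "wx": 0, "wy": 0, "wz": 0, "hand": 0},
  {"x": 0, "y": -0.003, "z": 0.098, "wx": 0, "wy": 0, "wz": 0, "hand": 0},
  {"x": 0, "y": -0.003, "z": 0.104, "wx": 0, "wy": 0, "wz": 0, "hand": 0},
  {"x": 0, "y": -0.003, "z": 0.104, "wx": 0, "wy": 0, "wz": 0, "hand": 0},
])

```text
time: 7.32
tool_pos: [0.529, -0.1084, 0.0564]
tool_rot: [3.141, 0.0, 1.706]
contact_force: [0.8, 1.1, 0.6]
opening: 0.0005
```

```bash
python3 - <<'E'
from h import *
s=monitor.observe();print(s['tool_pos'],s['contact_force'])
def tgt(th,off=.0165,r=.042):
    u=np.array([-np.cos(th),np.sin(th)]);n=np.array([np.sin(th),np.cos(th)])
    return np.array([.0155,-.0872])+r*u-off*n
for d in range(0,106,10):
    t=np.radians(min(d,90)); p=tgt(t) if d<=90 else tgt(t,.0145); print(d,end=' ');delta(*p,.056,YAW+np.pi/2-t)
E
```

```text
[ 0.5290379  -0.10839723  0.05644239] [0.78475143 1.13058151 0.6063037 ]
0 d [ 0.0152 -0.0001  0.0004] wz -0.1
10 d [ 0.0227 -0.0023  0.0004] wz 9.9
20 d [ 0.0306 -0.0032  0.0004] wz 19.9
30 d [ 0.0384 -0.0028  0.0004] wz 29.9
40 d [ 0.0461 -0.0009  0.0004] wz 39.9
50 d [0.0533 0.0022 0.0004] wz 49.9
60 d [0.0598 0.0065 0.0004] wz 59.9
70 d [0.0655 0.0119 0.0004] wz 69.9
80 d [0.0702 0.0183 0.0004] wz 79.9
90 d [0.0738 0.0253 0.0004] wz 89.9
100 d [0.0738 0.0273 0.0004] wz 89.9
```

>>> move_arm([
  {"x": 0.01, "y": 0, "z": 0, "wx": 0, "wy": 0, "wz": 0, "hand": 0},
  {"x": 0.017, "y": 0, "z": 0, "wx": 0, "wy": 0, "wz": 2, "hand": 0},
  {"x": 0.0227, "y": -0.0023, "z": 0, "wx": 0, "wy": 0, "wz": 10, "hand": 0},
  {"x": 0.0306, "y": -0.0032, "z": 0, "wx": 0, "wy": 0, "wz": 20, "hand": 0},
  {"x": 0.0384, "y": -0.0028, "z": 0, "wx": 0, "wy": 0, "wz": 30, "hand": 0},
])

```text
time: 7.95
tool_pos: [0.521, -0.0711, 0.0571]
tool_rot: [3.139, 0.001, 1.178]
contact_force: [0.6, -6.6, -1.3]
opening: 0.0001
```

```bash
python3 - <<'E'
from h import *
s=monitor.observe();print(s['tool_pos'],s['contact_force'])
def tgt(th,off=.0165,r=.042):
    u=np.array([-np.cos(th),np.sin(th)]);n=np.array([np.sin(th),np.cos(th)])
    return np.array([.0155,-.0872])+r*u-off*n
for d in range(30,106,10):
    t=np.radians(min(d,90)); p=tgt(t) if d<=90 else tgt(t,.0125); print(d,end=' ');delta(*p,.056,YAW+np.pi/2-t)
E
```

```text
[ 0.52101434 -0.07110308  0.05710314] [ 0.55055012 -6.62257376 -1.26741899]
30 d [ 0.0004 -0.      0.0011] wz -0.4
40 d [ 0.0079 -0.0023  0.0011] wz 9.6
50 d [ 0.0157 -0.0032  0.0011] wz 19.6
60 d [ 0.0236 -0.0028  0.0011] wz 29.6
70 d [ 0.0313 -0.001   0.0011] wz 39.6
80 d [0.0385 0.0021 0.0011] wz 49.6
90 d [0.0451 0.0064 0.0011] wz 59.6
100 d [0.0471 0.0099 0.0011] wz 59.6
```

Contact force of about 6.6 N matches the lever. Continuing round.

>>> move_arm([
  {"x": 0.0079, "y": -0.0023, "z": 0, "wx": 0, "wy": 0, "wz": 10, "hand": 0},
  {"x": 0.0157, "y": -0.0032, "z": 0, "wx": 0, "wy": 0, "wz": 20, "hand": 0},
  {"x": 0.0236, "y": -0.0028, "z": 0, "wx": 0, "wy": 0, "wz": 30, "hand": 0},
  {"x": 0.0313, "y": -0.001, "z": 0, "wx": 0, "wy": 0, "wz": 40, "hand": 0},
  {"x": 0.0385, "y": 0.0021, "z": 0, "wx": 0, "wy": 0, "wz": 50, "hand": 0},
  {"x": 0.0451, "y": 0.0064, "z": 0, "wx": 0, "wy": 0, "wz": 60, "hand": 0},
  {"x": 0.0461, "y": 0.008, "z": 0, "wx": 0, "wy": 0, "wz": 60, "hand": 0},
])

```text
time: 8.82
tool_pos: [0.5427, -0.0312, 0.0567]
tool_rot: [3.141, 0.006, 0.135]
contact_force: [-14.2, -7.4, 8.3]
opening: 0.0004
```

>>> move_arm([
  {"x": 0.002, "y": 0, "z": 0, "wx": 0, "wy": 0, "wz": 0, "hand": 0},
  {"x": 0.002, "y": 0, "z": 0, "wx": 0, "wy": 0, "wz": 0, "hand": 0},
])

```text
time: 9.07
tool_pos: [0.5428, -0.0312, 0.0567]
tool_rot: [3.142, 0.01, 0.137]
contact_force: [-17.1, -7.1, 11.1]
opening: 0.0004
```

>>> move_arm([
  {"x": -0.01, "y": 0, "z": 0, "wx": 0, "wy": 0, "wz": 0, "hand": 0},
  {"x": -0.02, "y": 0, "z": 0, "wx": 0, "wy": 0, "wz": 0, "hand": 0},
  {"x": -0.02, "y": 0, "z": -0.04, "wx": 0, "wy": 0, "wz": 0, "hand": 0},
  {"x": -0.02, "y": 0, "z": -0.09, "wx": 0, "wy": 0, "wz": 0, "hand": 0},
  {"x": -0.05, "y": 0, "z": -0.15, "wx": 0, "wy": 0, "wz": 0, "hand": 0},
  {"x": -0.1, "y": 0, "z": -0.17, "wx": 0, "wy": 0, "wz": 0, "hand": 0},
  {"x": -0.15, "y": 0.01, "z": -0.17, "wx": 0, "wy": 0, "wz": 0, "hand": 0},
  {"x": -0.15, "y": 0.06, "z": -0.17, "wx": 0, "wy": 0, "wz": 0, "hand": 0},
])

```text
time: 10.07
tool_pos: [0.4033, -0.1085, 0.2266]
tool_rot: [-3.141, 0.001, 0.139]
contact_force: [2.1, -0.4, 0.2]
opening: 0.0002
```

```bash
python3 - <<'E'
from h import *
print(monitor.observe()['tool_pos'],monitor.observe()['contact_force'])
a=shot('top','top2.png')[100:240,170:345]
cv2.imwrite('pics/top2c.png',cv2.resize(cv2.convertScaleAbs(a[:,:,::-1],alpha=1.6),None,fx=4.2,fy=4.2,interpolation=cv2.INTER_CUBIC))
E
```

```text
[ 0.40331511 -0.1085213   0.22658474] [ 2.08406798 -0.42727291  0.24744788]
```

View pics/top2c.png

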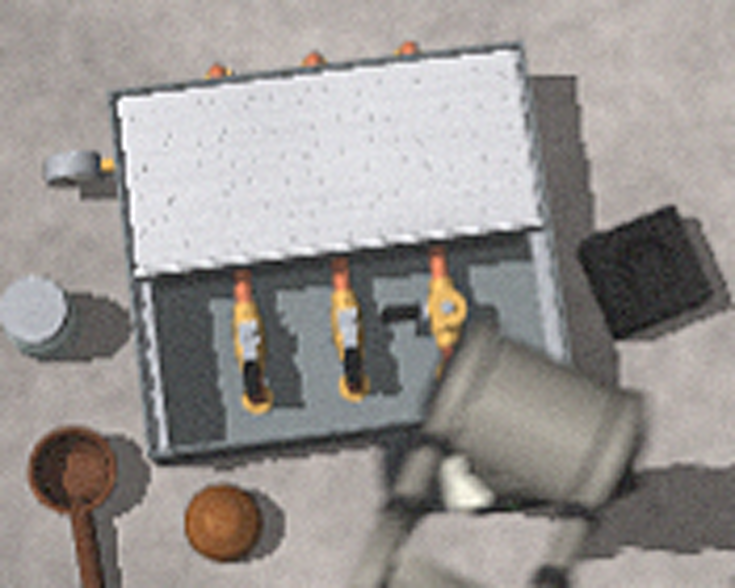

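The tagged lever lies crosswise (stem (447,309), grip (403,314), parallel to the front edge). The other two still point forward, and the cover is at its back stop.

>>> move_arm([
  {"x": 0, "y": 0, "z": 0, "wx": 0, "wy": 0, "wz": 0, "hand": 0},
  {"x": 0, "y": 0, "z": 0, "wx": 0, "wy": 0, "wz": 0, "hand": 0},
])

```text
time: 10.38
tool_pos: [0.407, -0.1099, 0.2262]
tool_rot: [-3.141, -0.0, 0.137]
contact_force: [-1.0, -0.1, -0.0]
opening: 0.0004
```

```bash
python3 -c "
from h import *
print(monitor.observe()['time'],robot.hand_in())"
```

```text
the job is handed in; nothing more can be done
10.375 None
```

I slid the cover back to its stop with the open fingertips, then pushed the tagged lever fully shut with shut fingers. The tagged lever was the right-hand one, at box y −88 mm. I handed the job in at 10.4 s; no verdict was reported.

- **Cover:** the push force rose to 16 N about 1.3 mm from the predicted stop. The last top view shows the cover fully back.
- **Tagged lever:** the push ended at about 17 N with no further travel, so it is at its hard stop. The last top view shows it crosswise to its pipe.
- **Other levers and surroundings:** both other levers still point to the front. The block, mould, frit jar and paperweight look unmoved. The arm hid the tumbler in the last view, and the jacks and paddle were outside the cropped picture. I did not check those three, but no move came near them.
- **Arm:** it was clear of everything at hand-in.

No check failed or disagreed.

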